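Post the used weighing tin through the return chute's spring flap

ROBOT

A 6-joint arm with a two-finger parallel gripper is mounted at the origin on the work surface. World frame = base frame: x ahead of the robot, y to its left, z up, the work surface at z = 0. Lengths are in m, angles in degrees, forces in N, time in s.
With the tool pointing down it reaches from about 0.4 to 0.825 m from the base axis. Payload 7 kg.
Tool frame: the origin (TCP) lies at the centre of the arm's flange, where the gripper is bolted on; the fingertips stand 178 mm ahead of it and the grasp point (between the pads) lies 159 mm ahead of it (ctrl.hold_point_z is the distance from the TCP to the grasp point, in m); z points along the fingers, y is the line along which they close (so a half turn about z gives the same grasp; the last joint's range is limited). The gripper opens to 88 mm and grips with 3 to 60 N. Pads are 19 mm wide; open, the fingers measure 130 mm over their backs; the gripper's body (78 mm by 193 mm) begins 47 mm behind the grasp point.
Start: joints at [81.366, 20.546, 0.682, 0, -70.136, -16.507], TCP at [0.287, 0.611, 0.405] pointing down, gripper open.
Joint ranges: [-176.03, 176.03], [-82.01, 121.73], [-58.28, 71.71], [-173.87, 95.51], [-174.79, -0.11], [-173.66, 173.66]. Speed limits (degrees/s): [136.94, 136.94, 172.46, 180, 180, 180].

INTERFACE

Orientations are given as [roll, pitch, yaw] about the fixed x, y, z axes, in that order (R = Rz(yaw) Ry(pitch) Rx(roll)).
In Python, from plant import ctrl gives the robot as it stands.
- The arm moves only by the shell command python3 -m inch 'ROWS'. ROWS is JSON, one flat list of numbers, 7 for each row, row after row: the closure, from 0 (fully open) to 1 (shut), then the shift along the tool's x, y, z in mm, then the turn, a rotation vector about the tool's x, y, z in degrees. In form: [hand, x, y, z, wx, wy, wz, hand, x, y, z, wx, wy, wz, ...]. A call has 1 to 5 rows; each row is the pose to reach, as a shift and turn from the pose commanded when the call began, along the tool's axes at that moment; what a row does not reach only later rows make up. A row lasts 1/10 s, in which the tool goes at most 50 mm and 8.59 degrees, less where a joint would pass 70% of its speed; a pose out of reach is approached as far as the arm can. A call with a gripper value outside its range is refused whole. The fingers move at their own pace and stop on an object; the grip force is fixed at half the most. Time passes only in rows, so rows that repeat a pose let the fingers close. It gives the time, the measured TCP pose, the force, the opening and the grip force at its end, in the units of the state.
- ctrl.get_obs(): the state, without advancing time (a new reading comes with each control period).
- ctrl.snapshot(name): name is "side" or "top"; returns a dict with "frame" (400x640x3 uint8, red, green, blue), "K" (3x3 intrinsics, pixels), "k1" (the pictures are not rectified: a ray, as slopes to the right and down, at radius r is drawn at 1 + k1 r^2 times it, then the intrinsics apply), "R" (3x3) and "t" (3): a world point X has camera coordinates R X + t. Camera axes: x right, y down, z forward; pixel columns grow to the right and rows downward; lengths in m; the calibration is good to about 2 mm. A picture is of the moment at which its call begins. There is no depth.
- ctrl.close_job(): hands the job in; it is judged then, once.
Trained networks look in a picture, given as the dict that the camera call returned (one of the last four; its "shot" number tells which), for a name from the list of things; names that differ only in an ending like _2 or _b are one class to them, and where a whole thing is asked for, a point or a joint stands for the part that bears it (a point fixed in the world has none). Each returns a list of dicts, best first, with "p" (0 to 1); they miss things now and then, are a little off and sometimes report something else, mostly with a low value. They report only what shows in the picture. A call takes as long as a camera call. They do not tell look-alikes from the thing itself.
- ctrl.recognise(picture, thing): "location" ([x, y, z] in m, in world coordinates, good to about 4 mm: the middle of the surface that is visible of it).
- ctrl.trace(picture, thing): "pixels" (400x640 bool, what is visible of it).
- ctrl.mark_of(picture, thing): "location" ([x, y, z] in m, in world coordinates, good to about 4 mm: a listed point, or the origin of a listed thing).
The state is a dict: "clock": time; "joint_pos": joint angles; "qvel": joint speeds; "tau": joint torques, N m; "tool_pos": TCP position; "orientation": TCP orientation; "force": force on the tool from outside, world axes, zero at the start; "moment": the same for the moment, N m; "opening": finger opening in m; "gripper_force": force on a finger pad.
Only numpy, scipy, OpenCV 4.12 (cv2) and the standard library are available. Lean on these libraries where they do the work, as an engineer would, in place of code of your own. Each camera call takes 0.05 s, during which the arm holds its last target. There are 200 camera calls.

TASK

Return the used weighing tin that stands on the loading ledge of the return chute: press the chute's side pedal down with one fingertip to hold the spring flap open, and with the other fingertip push the tin along the ledge and under the flap until it drops into the collecting box, then let the flap close. The flap must not hit or ride on the tin, so keep it well open until the tin has dropped; never lift the tin, and leave everything else on the bench where it stands.

Things in the scene. Friction and masses are not known exactly. Their poses are not given: they have to be found in the camera images.
- chute: Return chute fixed to the bench: ledge, spring flap with side pedal, collecting box. Origin on the bench top (z = 0), in the middle plane straight below the flap's hinge rod. x: push direction, from ledge into box; y: towards the pedal side; z up. All 'chute x, y, z' below are in this frame, in mm.
- ledge_end (a point): Middle of the ledge's inner edge, chute (-12, 0, 50): the top ends here in a straight drop into the box. The ledge is a grey block, top at z = 50, from x = -135 to -12, y = -38 to 38. Two curbs 8 high and 12 wide on it leave a lane 50 wide (y = -25 to 25) for the tin. Outside the block, below the pedal, is free space.
- hinge (a point): Middle of the hinge rod (8 mm thick, along y), chute (0, 0, 102). The flap, an aluminium plate 62 wide, hangs from it down to z = 66 and closes the box's mouth. At the +y end the rod carries the pedal. A finger coming down from above can go no farther in than the rod (x = -4) and the box roof (x = -8, top at z = 113).
- flap (a joint): Flap angle, rad: 0 = hanging shut, growing to a stop at 1.26 as its lower edge swings inwards (+x) and up. A spring shuts it. The tin passes freely beneath it above about 0.85. The pedal is rigid with the flap: pressing the pedal down opens it. At 1.05 the tread is level: top at chute z = 64 (level with the tin's middle), x = -115 to -3, y = 49 to 75.
- pedal (a point): Mid-width point on the top face of the pedal's tread, 80 mm along it from the hinge; chute (-80, 62, 64) when level. Steel strip 26 wide, black ribs. Shut, the tread leans up 60 degrees towards the ledge's open end, from about chute x = -34, z = 86 to its free end at x = -91, z = 182. Pressing takes about 2 N at the free end, 6 N at x = -30; a fingertip can slide along it while it presses.
- box (a point): Middle of the collecting box's floor, chute (49, 0, 4). Box inside: x = -12 to 110, 68 wide; walls white, 4 thick, roof of clear plastic with its top at z = 113.
- tin_center (a point): Centre (half-way up) of the closed aluminium weighing tin to be returned: round, 44 mm in diameter, 24 mm high, about 60 g, standing on the ledge between the curbs in front of the flap. Once its centre is past the ledge's end it tips and drops into the box.
- beaker_mid (a point): Bystander: glass beaker, 66 mm in diameter, 85 mm high; this point half-way up its axis.
- spare_tin_mid (a point): Bystander: larger aluminium tin, 60 mm in diameter, 35 mm high, on the bench, not to be returned; its centre.
- jar_mid (a point): Bystander: amber glass jar with black cap, 52 mm in diameter, 80 mm high; this point half-way up.
- bottle_mid (a point): Bystander: white plastic bottle, 60 mm in diameter, 150 mm high; this point half-way up.
- weight_mid (a point): Bystander: brass cylinder weight, 36 mm in diameter, 40 mm high; its centre.
- spatula: Bystander: thin double-ended steel laboratory spatula, 180 mm long, 6 mm thick, lying on the bench; origin at the middle of its underside.
There are look-alikes about, which are no part of the job. Leave any blue or orange look-alike of the part that bears tin_center alone.

How it is judged:
By the outcome, as a careful person would: the job done as asked, in the order asked, and still so for the second after the job is handed in, with the robot touching nothing.
It also fails if it takes over 35 s, if anything falls off the work surface, if the arm or the gripper's body presses on something with over 40 N, if the wrist force passes 120 N, or if a joint passes its speed limit or range.

## Working session

There is one attempt and no reset: what is moved stays moved. The work goes in short steps, Python scripts to look and compute and a shell command to move; the robot and the scene stay as the last step left them, time stands still between calls to the robot, and variables do not carry over. Pictures are saved under pics/ and viewed, at most 10 in all, crops included, and the job is handed in when it is done.

```bash
mkdir -p pics; cat > h.py <<'E'
import numpy as np,cv2
from plant import ctrl
def pix(s,X):
    c=s["R"]@np.array(X)+s["t"]; a=c[:2]/c[2]; a=a*(1+s["k1"]*(a@a)); return s["K"][:2,:2]@a+s["K"][:2,2]
def ray(s,uv):
    d=(np.array(uv)-s["K"][:2,2])/np.diag(s["K"])[:2]; a=d.copy()
    for _ in range(20): a=d/(1+s["k1"]*(a@a))
    R=np.array(s["R"]); return -R.T@s["t"], R.T@np.array([a[0],a[1],1])
def save(s,n): cv2.imwrite("pics/"+n,np.array(s["frame"])[:,:,::-1])
E
python3 - <<'E'
from h import *
o=ctrl.get_obs();print(o)
np.set_printoptions(precision=4,suppress=True)
for n in("side","top"):
    s=ctrl.snapshot(n);save(s,n+"1.png")
    print(n,ray(s,(320,200)))
    for t in "chute ledge_end hinge pedal box tin_center beaker_mid spare_tin_mid jar_mid bottle_mid weight_mid spatula".split():
        for d in ctrl.mark_of(s,t)[:3]: print(t,np.round(d["p"],2),np.array(d["location"]),pix(s,d["location"]).round())
E
```

```text
{'clock': 0.0, 'joint_pos': array([ 8.13666165e+01,  2.05910190e+01,  6.32922828e-01, -1.94341100e-02,
       -7.01362757e+01, -1.65053041e+01]), 'qvel': array([-0.02440374,  0.09088274,  0.05856634, -0.00062171, -0.02563634,
       -0.07032421]), 'tau': array([ 1.64664812e-03, -5.82724357e+01,  2.93044013e+01,  6.99646980e+00,
        6.95226394e-03, -1.65991491e-04]), 'tool_pos': array([0.28668357, 0.61087276, 0.40372283]), 'orientation': array([ 1.79904326e+02, -9.29748259e-03, -2.51452983e+01]), 'force': array([ 0.91400283, -0.34342425, -0.78901681]), 'moment': array([-0.02506139,  0.00194748, -0.01229697]), 'gripper_force': 0.0, 'opening': 0.08759820672025456}
side (array([ 0.1367, -0.5214,  0.5971]), array([ 0.5007,  0.6464, -0.5759]))
chute 0.62 [ 0.5755  0.066  -0.0008] [315. 230.]
ledge_end 0.78 [0.5622 0.0635 0.0524] [310. 214.]
ledge_end 0.2 [0.4911 0.1177 0.1493] [264. 176.]
hinge 0.68 [0.5419 0.2613 0.0769] [252. 170.]
hinge 0.58 [0.5712 0.0705 0.0987] [311. 193.]
pedal 0.57 [0.4898 0.1169 0.1468] [263. 177.]
box 0.75 [0.6218 0.0778 0.0015] [328. 219.]
tin_center 0.97 [ 
[... 688 characters left out ...]
74 [0.5726 0.068  0.0024] [297. 220.]
ledge_end 0.93 [0.5595 0.0665 0.0502] [296. 223.]
hinge 0.82 [0.5719 0.0692 0.1073] [292. 213.]
pedal 0.77 [0.4934 0.1149 0.1514] [264. 252.]
tin_center 0.9 [0.37   0.0679 0.0115] [295. 313.]
tin_center 0.66 [0.3951 0.1522 0.0129] [256. 301.]
tin_center 0.61 [ 0.4691 -0.0694  0.0081] [359. 268.]
beaker_mid 0.56 [ 0.6878 -0.0642  0.0416] [358. 166.]
spare_tin_mid 0.69 [ 0.5703 -0.0761  0.0172] [362. 221.]
spare_tin_mid 0.61 [0.5698 0.0661 0.002 ] [298. 221.]
jar_mid 0.93 [0.629  0.2426 0.0398] [217. 191.]
bottle_mid 0.88 [0.543  0.2639 0.0785] [199. 228.]
weight_mid 0.62 [0.4142 0.2545 0.0152] [209. 291.]
spatula 0.83 [ 0.5191 -0.182   0.0036] [410. 245.]
```

```bash
python3 - <<'E'
import cv2
for n,(r0,r1,c0,c1) in {"side":(120,320,180,440),"top":(130,330,180,440)}.items():
    a=cv2.imread(f"pics/{n}1.png")[r0:r1,c0:c1]; cv2.imwrite(f"pics/{n}1c.png",cv2.resize(a,None,fx=3,fy=3,interpolation=cv2.INTER_CUBIC)[:600,:780])
E
```

```text
(no output)
```

View pics/side1c.png

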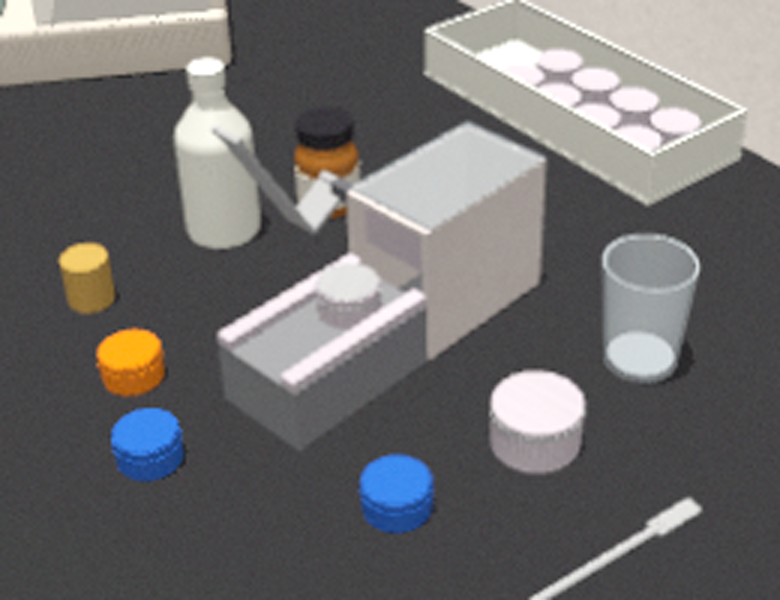

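View pics/top1c.png

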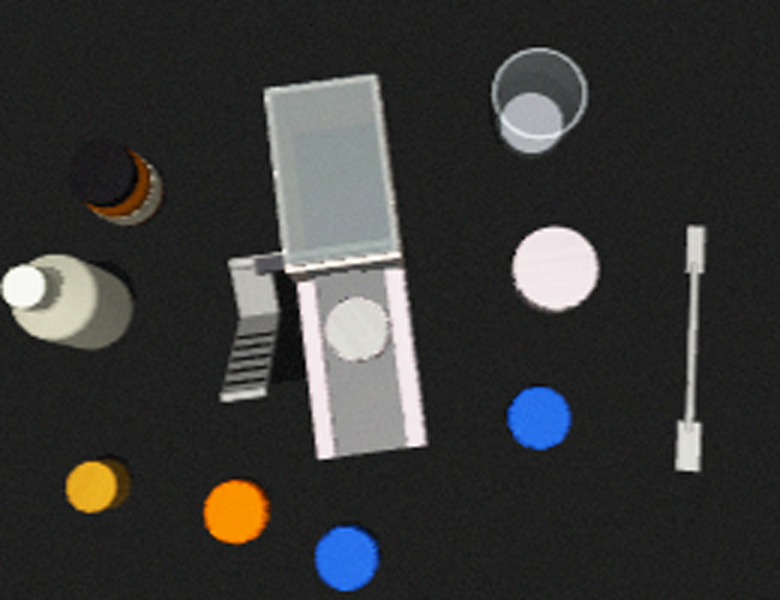

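```bash
cat > fit.py <<'E'
from h import *
from scipy.optimize import least_squares
T=ctrl.snapshot("top");S=ctrl.snapshot("side")
t=lambda u,v:(180+u/3,130+v/3); d=lambda u,v:(180+u/3,120+v/3)
# chute mm -> pixel
O=[(T,t(267,89),(114,38,113)),(T,t(377,77),(114,-38,113)),(T,t(318,459),(-135,38,58)),(T,t(426,446),(-135,-38,58)),
   (S,d(545,160),(114,-38,113)),(S,d(427,230),(-8,-38,113)),(S,d(302,445),(-135,-38,0)),(S,d(288,380),(-135,-38,58)),(S,d(221,338),(-135,38,58)),(S,d(467,124),(114,38,113))]
def W(p,q):
    c,s=np.cos(p[2]),np.sin(p[2]); q=np.array(q)/1e3; return np.array([p[0]+c*q[0]-s*q[1],p[1]+s*q[0]+c*q[1],q[2]])
r=least_squares(lambda p:np.concatenate([pix(s,W(p,q))-uv for s,uv,q in O]),[.574,.067,.1],loss="soft_l1")
p=r.x; print("chute",p[:2],np.degrees(p[2])); print(np.round(r.fun.reshape(-1,2),1))
C=lambda X:np.array([np.cos(p[2])*(X[0]-p[0])+np.sin(p[2])*(X[1]-p[1]),-np.sin(p[2])*(X[0]-p[0])+np.cos(p[2])*(X[1]-p[1]),X[2]])*1e3
# tin top-face centre from the two views
(a,u),(b,v)=ray(T,t(358,328)),ray(S,d(347,280))
k=np.linalg.lstsq(np.array([u,-v]).T,b-a,rcond=None)[0]
m=(a+k[0]*u+b+k[1]*v)/2; print("tin top",m,C(m),"gap",np.linalg.norm(a+k[0]*u-b-k[1]*v))
k=(.074-a[2])/u[2];print("top view at z=74",C(a+k*u))
k=(.074-b[2])/v[2];print("side view at z=74",C(b+k*v))
print("net pedal",C([.4915,.116,.149]), "bottle",C([.541,.262,.078]))
o=ctrl.get_obs();print(o["clock"],o["tool_pos"],o["orientation"])
for x,z in((-88,200),(-88,62),(-22,62)): print(x,z,"TCP target",W(p,(x,31,z+178)))
E
python3 fit.py
```

```text
chute [0.57246285 0.06618638] 8.219139454750827
[[-0.5 -0.1]
 [ 0.2 -1.1]
 [-0.5  0.6]
 [ 0.3  0.2]
 [ 0.4 -0.6]
 [ 0.9 -0.2]
 [-1.4  2.6]
 [ 1.2  2.1]
 [-2.  -1.4]
 [ 0.1 -0.5]]
tin top [0.5226418  0.05703272 0.07647321] [-50.61792009  -1.93724643  76.47321041] gap 0.0008688769145255756
top view at z=74 [-50.05735211  -2.05583971  74.        ]
side view at z=74 [-48.75155144   0.79308426  74.        ]
net pedal [-73.00991272  60.87637254 149.        ] bottle [ -3.14625511 198.30023999  78.        ]
1.4 [0.28677447 0.61102169 0.40464885] [ 1.79998173e+02 -3.04132357e-04 -2.51403612e+01]
-88 200 TCP target [0.480935   0.08428753 0.378     ]
-88 62 TCP target [0.480935   0.08428753 0.24      ]
-22 62 TCP target [0.54625708 0.09372286 0.24      ]
```

```bash
python3 -m inch '[0.53,34,34,0,0,0,-6.7, 0.53,68,68,0,0,0,-13.4, 0.53,102,101,0,0,0,-20, 0.53,136,135,0,0,0,-26.7, 0.53,170,169,0,0,0,-33.4]'; cat > go.py <<'E'
from h import *; import sys
p=[.5725,.0662,np.radians(8.22)]
o=ctrl.get_obs(); c,s=np.cos(p[2]),np.sin(p[2]); d=o["tool_pos"][:2]-p[:2]
print("clock",o["clock"],"chute of TCP",1e3*(c*d[0]+s*d[1]),1e3*(-s*d[0]+c*d[1]),"tip z",1e3*o["tool_pos"][2]-178,"rpy",o["orientation"],"open",o["opening"],"F",o["force"])
E
python3 go.py
```

```text
clock: 1.9
tool_pos: [0.3691, 0.384, 0.4049]
orientation: [-180.0, -0.0, 8.6]
force: [0.9, 0.1, 0.2]
opening: 0.0533
gripper_force: 0.0
clock 1.9 chute of TCP -155.8352093215341 343.57740291874694 tip z 226.85031733972158 rpy [-1.79980517e+02 -1.84141054e-02  8.55934442e+00] open 0.05327152935332446 F [0.94838983 0.06603424 0.15820229]
```

```bash
python3 -m inch '[0.53,10,45,0,0,0,0, 0.53,20,90,0,0,0,0, 0.53,30,135,0,0,0,0, 0.53,40,180,0,0,0,0, 0.53,50,225,0,0,0,0.0]' >/dev/null; python3 go.py
```

```text
clock 2.4 chute of TCP -105.785944896406 118.63081491399885 tip z 227.158874854974 rpy [-1.79966086e+02 -5.59465611e-02  8.28692687e+00] open 0.04146481003428847 F [1.16555643 0.17662318 0.14362282]
```

```bash
python3 -m inch '[0.53,8,40,0,0,0,0, 0.53,16,80,0,0,0,0, 0.53,16,88,0,0,0,0, 0.53,16,88,0,0,0,0, 0.53,16,88,0,0,0,0.0]' >/dev/null; python3 go.py
python3 - <<'E'
from h import *
for n,(r0,r1,c0,c1) in {"side":(90,260,180,400),"top":(130,300,180,400)}.items():
    s=ctrl.snapshot(n); a=s["frame"][r0:r1,c0:c1,::-1]; cv2.imwrite(f"pics/{n}2.png",cv2.resize(a,None,fx=3,fy=3,interpolation=cv2.INTER_CUBIC))
E
```

```text
clock 2.9 chute of TCP -89.67809604763762 32.74668338835724 tip z 226.76092923943838 rpy [-1.79985370e+02 -1.49875037e-02  8.22971572e+00] open 0.04110052469355175 F [ 0.10986693  0.41072971 -0.76401724]
```

View pics/side2.png

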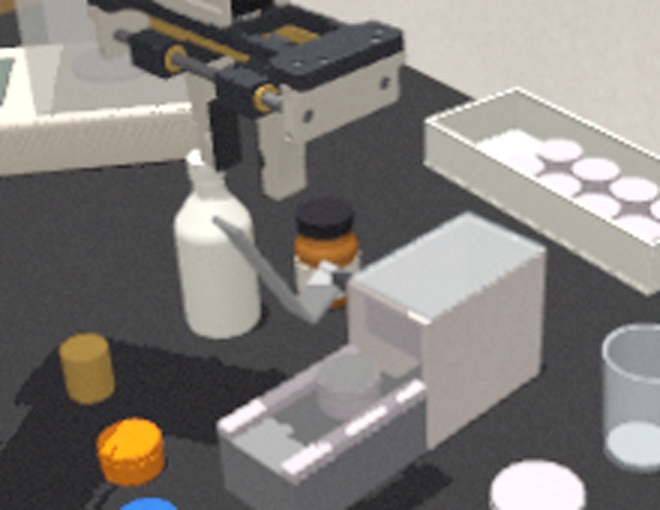

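View pics/top2.png

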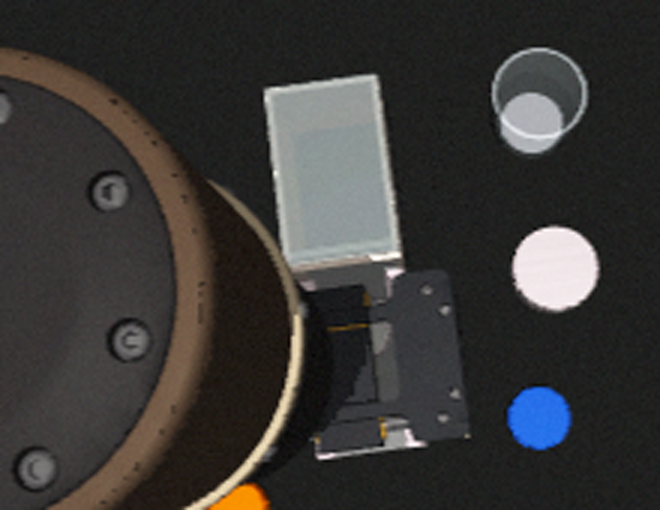

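```bash
python3 - <<'E'
from h import *
a=np.radians(8.23);o=ctrl.get_obs();P=o["tool_pos"]
s=ctrl.snapshot("side")
ex=np.array([np.cos(a),np.sin(a),0]);ey=np.array([-np.sin(a),np.cos(a),0])
def q(x,y,z):
    u=pix(s,P+ex*x/1e3+ey*y/1e3+np.array([0,0,(z-178)/1e3])); return ((u-[180,90])*3).round()
for n,v in dict(tipFrontOut=(9.5,-41,0),tipBackOut=(-9.5,-41,0),tipFrontIn=(9.5,-20.5,0),bodyF=(39,-96,66),bodyB=(-39,-96,66)).items(): print(n,q(*v))
E
```

```text
tipFrontOut [307. 193.]
tipBackOut [283. 204.]
tipFrontIn [284. 181.]
bodyF [407. 101.]
bodyB [302. 149.]
```

```bash
python3 -m inch '[0.53,0,2,20,0,0,0, 0.53,0,2,38,0,0,0, 0.53,0,2,54,0,0,0, 0.53,0,2,70,0,0,0, 0.53,0,2,85,0,0,0]' >/dev/null; python3 go.py
python3 -m inch '[0.53,0,0,15,0,0,0, 0.53,0,0,30,0,0,0, 0.53,0,0,45,0,0,0, 0.53,0,0,60,0,0,0, 0.53,0,0,70,0,0,0]' >/dev/null; python3 go.py
```

```text
clock 3.55 chute of TCP -89.57097764997216 31.540057658552488 tip z 141.20129580453425 rpy [-1.79993288e+02 -2.75034895e-02  8.36206308e+00] open 0.04121750414392179 F [ 0.33652247 -0.05331975  0.40180598]
clock 4.05 chute of TCP -88.9208507410909 31.67195407392695 tip z 71.35517441804797 rpy [-1.79982098e+02 -9.15995468e-02  8.37216952e+00] open 0.04120339210472278 F [1.60361742 0.0651593  2.49132702]
```

```bash
python3 -m inch '[0.53,0,0,5,0,0,0, 0.53,0,0,10,0,0,0, 0.53,0,0,10,0,0,0]' >/dev/null; python3 go.py
python3 - <<'E'
from h import *
s=ctrl.snapshot("side"); a=s["frame"][120:290,200:400,::-1]; cv2.imwrite("pics/side3.png",cv2.resize(a,None,fx=3.5,fy=3.5,interpolation=cv2.INTER_CUBIC))
E
```

```text
clock 4.35 chute of TCP -89.42344976628519 30.830721180998907 tip z 61.624456084060114 rpy [-1.79990220e+02 -1.64356029e-02  8.28233019e+00] open 0.040872109142109814 F [0.98397931 1.50397757 2.98750546]
```

View pics/side3.png

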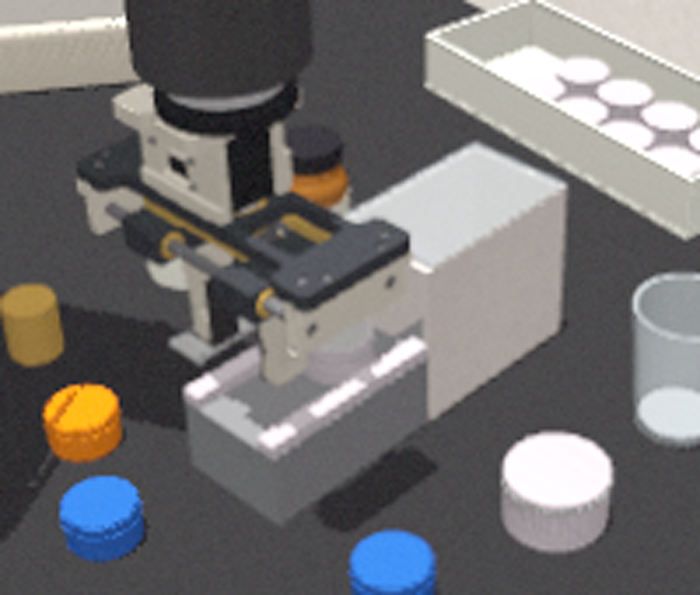

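The flap is held open: the pedal is level under the far finger (crop ~200,345). The near finger stands behind the tin (crop ~285,370), so I can push.

```bash
python3 -m inch '[0.53,5,0,0,0,0,0, 0.53,10,0,0,0,0,0, 0.53,15,0,0,0,0,0, 0.53,20,0,0,0,0,0, 0.53,25,0,0,0,0,0]' >/dev/null; python3 go.py
python3 -m inch '[0.53,5,0,0,0,0,0, 0.53,10,0,0,0,0,0, 0.53,15,0,0,0,0,0, 0.53,20,0,0,0,0,0, 0.53,25,0,0,0,0,0]' >/dev/null; python3 go.py
python3 - <<'E'
from h import *
s=ctrl.snapshot("side"); a=s["frame"][120:290,200:400,::-1]; cv2.imwrite("pics/side4.png",cv2.resize(a,None,fx=3.5,fy=3.5,interpolation=cv2.INTER_CUBIC))
E
```

```text
clock 4.9 chute of TCP -64.34027816293163 30.311734341715617 tip z 61.57811760796537 rpy [1.79987459e+02 3.41572356e-02 8.24204271e+00] open 0.041015348556635085 F [-2.45276015 -0.55543522  3.2582255 ]
clock 5.4 chute of TCP -39.23015013647909 30.507193701072122 tip z 61.67402446667799 rpy [1.79998475e+02 6.10899723e-03 8.25918738e+00] open 0.04157299119553488 F [-3.08055036  0.2589404   3.44136733]
```

View pics/side4.png

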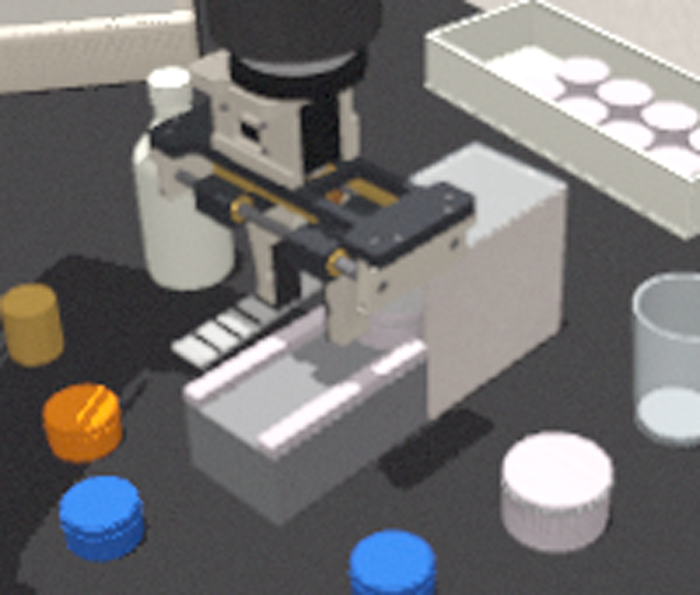

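The tin (crop ~395,320) is under the open flap, just about at the edge. I'll push on to x ≈ -21.

```bash
python3 -m inch '[0.53,5,0,0,0,0,0, 0.53,10,0,0,0,0,0, 0.53,14,0,0,0,0,0, 0.53,18,0,0,0,0,0, 0.53,18,0,0,0,0,0]' >/dev/null; python3 go.py
python3 - <<'E'
from h import *
fs=[]
for n,(r0,r1,c0,c1) in {"side":(140,260,270,390),"top":(140,260,240,360)}.items():
    s=ctrl.snapshot(n); fs.append(cv2.resize(s["frame"][r0:r1,c0:c1,::-1],(400,400),interpolation=cv2.INTER_CUBIC))
cv2.imwrite("pics/both5.png",np.hstack(fs))
E
```

```text
clock 5.95 chute of TCP -21.203215263371153 30.531509163545795 tip z 61.608028049412724 rpy [1.79993579e+02 3.19365314e-03 8.25527141e+00] open 0.04131580614431704 F [-2.82482263 -1.52490684  3.19528917]
```

View pics/both5.png

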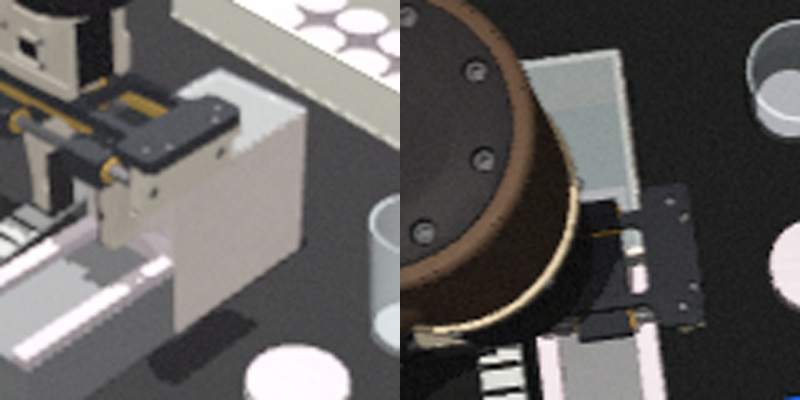

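```bash
python3 -m inch '[0.53,-10,0,0,0,0,0, 0.53,-25,0,0,0,0,0, 0.53,-40,0,0,0,0,0, 0.53,-55,0,0,0,0,0, 0.53,-68,0,0,0,0,0]' >/dev/null; python3 go.py
python3 - <<'E'
from h import *
fs=[]
for n,(r0,r1,c0,c1) in {"side":(140,260,270,390),"top":(140,260,240,360)}.items():
    s=ctrl.snapshot(n); fs.append(cv2.resize(s["frame"][r0:r1,c0:c1,::-1],(400,400),interpolation=cv2.INTER_CUBIC))
    print([(round(d["p"],2),np.round(d["location"],3)) for d in ctrl.mark_of(s,"tin_center")])
cv2.imwrite("pics/both6.png",np.hstack(fs))
E
```

```text
clock 6.55 chute of TCP -89.08152071769003 30.967158299939793 tip z 62.72478298175656 rpy [-179.91375898   -0.26236269    8.28484718] open 0.04146368361407526 F [1.84404494 0.9426204  3.83873754]
[(0.95, array([ 0.467, -0.064,  0.012])), (0.85, array([0.394, 0.147, 0.014])), (0.57, array([0.364, 0.066, 0.012])), (0.52, array([0.562, 0.066, 0.052])), (0.47, array([0.583, 0.069, 0.028]))]
[(0.84, array([0.367, 0.071, 0.013])), (0.71, array([0.393, 0.148, 0.013])), (0.54, array([ 0.469, -0.068,  0.012])), (0.52, array([0.581, 0.069, 0.031]))]
```

View pics/both6.png

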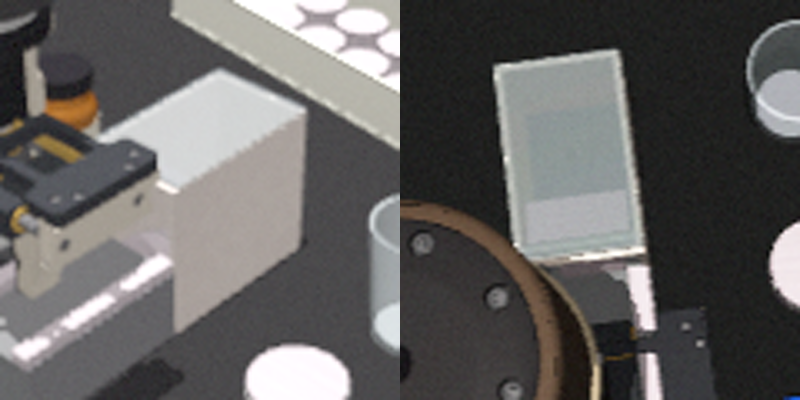

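The networks put the tin in the box at chute x ≈ +9, z ≈ 30, well below the flap's lower edge. I'll let the flap close gently.

```bash
python3 -m inch '[0.53,0,0,-15,0,0,0, 0.53,0,0,-35,0,0,0, 0.53,0,0,-55,0,0,0, 0.53,0,0,-75,0,0,0, 0.53,0,0,-95,0,0,0]' >/dev/null; python3 go.py
python3 -m inch '[0.53,0,0,-15,0,0,0, 0.53,0,0,-35,0,0,0, 0.53,0,0,-65,0,0,0, 0.53,0,0,-100,0,0,0, 0.53,-20,0,-130,0,0,0]' >/dev/null
python3 -m inch '[0.53,-30,-30,-10,0,0,0, 0.53,-30,-70,-10,0,0,0, 0.53,-30,-115,-10,0,0,0, 0.53,-30,-160,-10,0,0,0, 0.53,-30,-200,-10,0,0,0]' >/dev/null
python3 -m inch '[0.53,0,-30,0,0,0,0, 0.53,0,-50,0,0,0,0, 0.53,0,-50,0,0,0,0, 0.53,0,-50,0,0,0,0, 0.53,0,-50,0,0,0,0]' >/dev/null;python3 go.py
python3 - <<'E'
from h import *
fs=[]
for n,(r0,r1,c0,c1) in {"side":(120,320,190,390),"top":(130,330,190,390)}.items():
    s=ctrl.snapshot(n); fs.append(cv2.resize(s["frame"][r0:r1,c0:c1,::-1],(400,400),interpolation=cv2.INTER_CUBIC))
    print([(round(d["p"],2),np.round(d["location"],3)) for t in("tin_center","pedal") for d in ctrl.mark_of(s,t)])
cv2.imwrite("pics/both7.png",np.hstack(fs))
E
```

```text
clock 7.25 chute of TCP -89.1906313073331 30.482404783969073 tip z 156.96090794938527 rpy [1.79972538e+02 5.14911727e-02 8.24972556e+00] open 0.04074394231915063 F [ 1.07326513  0.66022168 -0.08168203]
clock 8.75 chute of TCP -139.65183063474052 279.6879232142748 tip z 296.49519472604914 rpy [1.79969259e+02 2.26632507e-02 8.21575565e+00] open 0.04121158529707259 F [-0.24918753  0.0687283   0.2914265 ]
[(0.84, array([0.393, 0.15 , 0.013])), (0.76, array([ 0.47 , -0.068,  0.01 ])), (0.59, array([0.366, 0.068, 0.016])), (0.45, array([0.58 , 0.069, 0.024])), (0.44, array([0.574, 0.065, 0.   ])), (0.67, array([0.492, 0.118, 0.151]))]
[(0.72, array([0.37 , 0.071, 0.012])), (0.71, array([ 0.469, -0.068,  0.014])), (0.63, array([0.393, 0.147, 0.015])), (0.48, array([0.584, 0.071, 0.031])), (0.91, array([0.495, 0.117, 0.15 ]))]
```

View pics/both7.png

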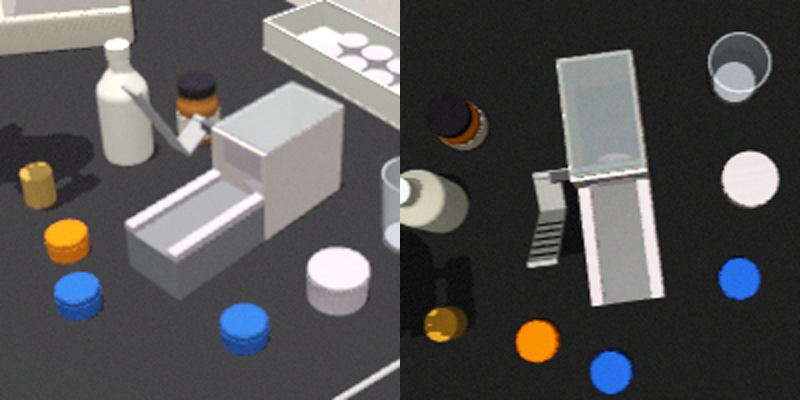

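The ledge is empty and the tin shows through the clear roof inside the box (right half, ~615,160). The flap and pedal are back in the shut position, and everything else is where it was.

```bash
python3 -c "
from plant import ctrl
print(ctrl.close_job())"
```

```text
the job is handed in; nothing more can be done
None
```

The tin dropped into the collecting box under the open flap, the flap closed again, nothing else on the bench moved in the final pictures, and I handed the job in at about 9 s of the 35 s; no verdict came back.

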